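# Lever open the lamp power unit and run its restart keys

## Robot

A 7-joint arm with a two-finger parallel gripper is mounted at the origin on the work surface. World frame = base frame: x ahead of the robot, y to its left, z up, the work surface at z = 0. Lengths are in m, angles in rad, forces in N, time in s.
With the tool pointing down it reaches from about 0.425 to 0.925 m from the base axis. Payload 6.8 kg.
Tool frame: the origin (TCP) lies at the very end of the fingers, on their centre line; the grasp point (between the pads) lies bot.grip_depth behind it (bot.grip_depth is the distance from the TCP to the grasp point, in m); z points along the fingers, y is the line along which they close (so a half turn about z gives the same grasp; the last joint's range is limited). The gripper opens to 85 mm and grips with 20 to 120 N. Pads are 22 mm wide; open, the fingers measure 114 mm over their backs; the gripper's body (76 mm by 85 mm) begins 54 mm behind the grasp point. The pads swing forward as they close: fully open they stand 13 mm farther back than shut.
Start: joints at [-1.413, 0.477, 0.022, 1.555, -0.011, 1.109, -0.083], TCP at [0.177, 0.651, 0.231] pointing down, gripper open.
Joint ranges: [-2.96, 2.96], [-0.34, 2.1], [-1.41, 1.46], [0.24, 2.44], [-1.37, 4.51], [0.17, 1.92], [-2.96, 2.96]. Speed limits (rad/s): [2.39, 2.39, 3.14, 3.14, 3.14, 3.14, 3.14].

## Interface

Orientations are given as a unit quaternion [w, x, y, z].
In Python, from station import bot gives the robot as it stands.
- The arm moves only by the tool send_rows, never from a script. Its arguments are lists of equal length, an entry for each row: "slide": the shift along the tool's x, y, z in mm, a list of three; "roll": the turn about the tool's z in degrees; "claw": the opening, from 0 (shut) to 1 (fully open). A call has exactly 8 rows; each row is the pose to reach, as a shift and turn from the pose commanded when the call began, along the tool's axes at that moment; what a row does not reach only later rows make up. A row lasts 1/12 s, in which the tool goes at most 41.7 mm and 7.16 degrees, less where a joint would pass 70% of its speed; a pose out of reach is approached as far as the arm can. A call with a gripper value outside its range is refused whole. The fingers move at their own pace and stop on an object; "force" is the grip in N (left out, the last holds). Time passes only in rows, so rows that repeat a pose let the fingers close, or fill a call up. It gives the time, the measured TCP pose, the force, the opening and the grip force at its end, in the units of the state.
- bot.get_obs(): the state, without advancing time (a new reading comes with each control period).
- bot.read_camera(name): name is "scene" or "top"; returns the picture (400x640x3 uint8, red, green, blue); there is no depth.
- bot.camera_model(name): a dict with "camera_matrix" (3x3 intrinsics, pixels), "camera_from_world" (4x4, takes a point from world to camera coordinates). Camera axes: x right, y down, z forward; pixel columns grow to the right and rows downward; lengths in m; the calibration is good to about 2 mm. A picture is of the moment at which its call begins. camera_model takes no time and is no camera call.
- bot.hand_in(): hands the job in; it is judged then, once.
The state is a dict: "t": time; "q": joint angles; "joint_vel": joint speeds; "joint_torque": joint torques, N m; "eef_pos": TCP position; "tool_rot": TCP orientation; "contact_force": force on the tool from outside, world axes, zero at the start; "torque": the same for the moment, N m; "gripper_width": opening from 0.0 (shut) to 1.0 (fully open); "grasp_force": force on a finger pad.
Only numpy, scipy, OpenCV 4.12 (cv2) and the standard library are available. Lean on these libraries where they do the work, as an engineer would, in place of code of your own. Each camera call takes 0.05 s, during which the arm holds its last target. There are 200 camera calls.

## Task

Restart the microscope lamp from its power unit: take the flat-bladed opener, put its blade into the notch above the small ledge at the front of the unit and lever the hinged cover up, swinging it right back until it stands open past upright by itself. Lay the opener back flat on the black rubber mat it came from, then press the three round keys under the cover fully down and let them up, one at a time: the largest first, then the middle-sized one, then the smallest. Leave the cover open and the eyepiece, the resin sample and the dish where they are.

Things in the scene. Friction and masses are not known exactly. Their poses are not given: they have to be found in the camera images.
- unit: White plastic lamp power unit fixed to the bench, 150 (x) by 190 (y) by 60 mm high. Origin at the centre of its underside; +x to its back, away from the robot at yaw 0 (turned up to 0.3 rad). Rear 35 mm solid; before it an open recess 103 mm (x) by 178 mm (y), floor 24 mm above the bench, front and side walls 6 mm thick up to 60 mm, roofed by the hinged cover.
- pry_notch (a point): Centre of the notch in the unit's front face, at (-75, 0, 53) mm in the unit; axes as the unit's. It opens through the 6 mm front wall, 60 mm wide, from its sill 46 mm above the bench up to the cover's underside at 60 mm; a ledge as wide, level with the sill, juts out 12 mm before it. A blade pushed 10 to 25 mm in along the unit's +x lies under the cover's edge, clear of the keys.
- cover (a joint): Hinge angle of the cover in rad: 0 closed, grows as it opens upward and back, stop at 2.0 (115 degrees). A stiff friction hinge (0.10 N m) keeps it where it is left; about 1.5 N at the front edge lifts it.
- cover_edge (a point): Middle of the lower front edge of the cover, over the notch when closed, 115 mm from the hinge axis. The cover is a grey plastic plate 112 (x) by 186 (y) by 5 mm thick, 0.11 kg, no handle; closed, it reaches from 3 to 115 mm in front of the hinge, flush with the unit's front face. Site axes: the unit's when closed; turns with the cover about +y.
- cover_hinge (a point): Middle of the hinge axis, fixed on the unit at its (40, 0, 60) mm; the axis runs along the unit's y.
- opener: Loose flat pry tool, 190 mm long, about 0.10 kg. Wooden handle 100 long, 18 wide, 20 mm high, then a steel blade 90 long, 20 wide (16 at the tip), 2.5 mm thick, at mid-height of the handle. Origin on the underside where handle meets blade; +x to the blade tip, z up. Starts on the mat, blade pointing roughly away from the robot. Centre of mass about 18 mm behind the origin, in the handle.
- opener_grip (a point): Point in the handle to grip, 25 mm behind the origin and 10 mm above the underside; axes as the opener's. Grip across its y (18 mm).
- opener_tip (a point): Tip of the blade, 90 mm ahead of the origin and 10 mm above the underside, 115 mm from opener_grip.
- mat: Black rubber mat fixed flat on the bench, 230 mm (x) by 120 mm (y) by 4 mm thick; origin at the centre of its underside. Lies to one side of the unit, left or right.
- key_large_top (a point): Centre of the top of the largest round key (40 mm diameter). The three white keys, each in a black collar 8 mm wider all round, stand in a row along the unit's y in the recess, 52 mm apart in any order, 28 mm before the unit's middle; tops 46 mm, collars 36 mm above the bench.
- key_medium_top (a point): Centre of the top of the middle-sized round key (28 mm diameter).
- key_small_top (a point): Centre of the top of the smallest round key (18 mm diameter).
- key_large (a joint): Travel of the largest key in m: 0 up, 0.006 fully down. Spring returned, 4.5 N fully down.
- key_medium (a joint): Travel of the middle-sized key, same values.
- key_small (a joint): Travel of the smallest key, same values.
- eyepiece: Bystander: loose black eyepiece, 36 mm diameter, 60 mm high, upright; origin at the centre of its foot.
- sample: Bystander: loose black resin disc with a metal specimen, 38 mm diameter, 22 mm high; origin at the centre of its underside.
- dish: Bystander: loose white ceramic dish, 80 mm diameter, 22 mm high; origin at the centre of its underside.
Things that resemble listed ones, but are neither listed nor needed, are in the scene too. Leave any red or yellow look-alike of the unit alone.

How it is judged:
On the way, in this order (a step that is already met when the one before it is completed fails the run):
1. the opener's blade levers the cover up from closed (cover between 0.15 and 1.2 rad, raised by the opener and not by the fingers) (value of joint cover between 0.15 and 1.2 rad and contact force between opener and cover above 0.3 N and contact force between the fingers and cover below 0.1 N), for 0.1 s.
2. the cover stands open past upright (at least about 90 degrees) by itself, with the opener let go flat on the mat (value of joint cover above 1.55 rad and height (world z) of opener below 0.01 m and angle between opener's own z axis and vertical below 0.15 rad and x of opener in the frame of mat between -0.09 and 0.11 m and y of opener in the frame of mat between -0.06 and 0.06 m and contact force between the fingers and opener below 0.1 N and linear speed of opener below 0.02 m/s), for 0.2 s.
3. the largest key is pressed down (at least 4.5 mm), the others up (value of joint key_large above 0.0045 m and value of joint each of key_medium, key_small below 0.002 m), for 0.05 s.
4. then the middle-sized key, the others up (value of joint key_medium above 0.0045 m and value of joint each of key_large, key_small below 0.002 m), for 0.05 s.
5. then the smallest key, the others up (value of joint key_small above 0.0045 m and value of joint each of key_large, key_medium below 0.002 m), for 0.05 s.
At the end, for the whole second after the job is handed in: The cover stands open past upright (at least 1.55 rad), the opener lies at rest flat on the mat (within 0.15 rad of level, its origin over the mat: -90 to +110 mm along and 60 mm across from the mat's centre), and all three keys are up again (within 2 mm) (value of joint cover above 1.55 rad and height (world z) of opener below 0.01 m and angle between opener's own z axis and vertical below 0.15 rad and x of opener in the frame of mat between -0.09 and 0.11 m and y of opener in the frame of mat between -0.06 and 0.06 m and linear speed of opener below 0.02 m/s and value of joint each of key_large, key_medium, key_small below 0.002 m); the robot touches nothing.
It fails at once if two keys are pressed at once (value of joint each of key_large, key_medium above 0.003 m or value of joint each of key_large, key_small above 0.003 m or value of joint each of key_medium, key_small above 0.003 m).
It fails at once if a bystander (eyepiece, sample or dish) is moved by more than 25 mm (distance of any of eyepiece, sample, dish from where it was at the start of the episode above 0.025 m).
It also fails if it takes over 67 s, if anything falls off the work surface, if the arm or the gripper's body presses on something with over 40 N, if the wrist force passes 120 N, or if a joint passes its speed limit or range.

## Working session

There is one attempt and no reset: what is moved stays moved. The work goes in short steps, Python scripts to look and compute and a tool call to move; the robot and the scene stay as the last step left them, time stands still between calls to the robot, and variables do not carry over. Pictures are saved under pics/ and viewed, at most 11 in all, crops included, and the job is handed in when it is done.

Besides the shell and the picture viewer there is one more tool, called as name(argument=value, ...) on one line, values as JSON. send_rows: Moves the arm, as the interface text tells. Its arguments: {"type":"object","properties":{"slide":{"type":"array","items":{"type":"array","items":{"type":"number"}}},"roll":{"type":"array","items":{"type":"number"}},"claw":{"type":"array","items":{"type":"number"}},"force":{"type":"number"}},"required":["slide","roll","claw"]}

```bash
mkdir -p pics; ls
python3 - <<'E'
from station import bot
import cv2,numpy as np
for n in("scene","top"):
    cv2.imwrite(f"pics/{n}0.png",bot.read_camera(n)[:,:,::-1])
    m=bot.camera_model(n);print(n,np.round(m["camera_matrix"],1).tolist(),np.round(m["camera_from_world"],3).tolist())
print(bot.grip_depth,bot.get_obs())
E
```

```text
pics
scene [[496.1, 0.0, 322.4], [0.0, 496.1, 197.1], [0.0, 0.0, 1.0]] [[0.045, 0.999, -0.005, -0.013], [0.854, -0.041, -0.519, -0.369], [-0.519, 0.019, -0.855, 1.498], [0.0, 0.0, 0.0, 1.0]]
top [[368.9, 0.0, 319.2], [0.0, 368.9, 197.2], [0.0, 0.0, 1.0]] [[0.003, -1.0, 0.021, -0.043], [-0.995, -0.005, -0.101, 0.479], [0.101, -0.02, -0.995, 1.086], [0.0, 0.0, 0.0, 1.0]]
0.0187 {'t': 0.1, 'q': array([-1.41310905,  0.47770805,  0.02239197,  1.55631166, -0.01149339,
        1.10929082, -0.08307987]), 'joint_vel': array([ 1.33380679e-03, -2.28803599e-03, -7.74751825e-05, -1.92429287e-03,
        5.91441512e-04, -1.68512304e-04, -1.82568239e-05]), 'joint_torque': array([ 3.93140726e-03, -5.97759998e+01,  1.61353525e+00, -2.81953561e+01,
        1.28345360e-02,  5.00211288e-03,  1.88612944e-05]), 'eef_pos': array([0.17720801, 0.65079686, 0.23044747]), 'tool_rot': array([-3.40084959e-05,  1.32502920e-01,  9.91182296e-01, -7.93826167e-04]), 'contact_force': array([-0.00699223, -0.39714714, -0.00667396]), 'torque': array([-0.00301375, -0.00790128, -0.05371252]), 'grasp_force': 0.0, 'gripper_width': 0.9988806190334227}
```

View pics/scene0.png

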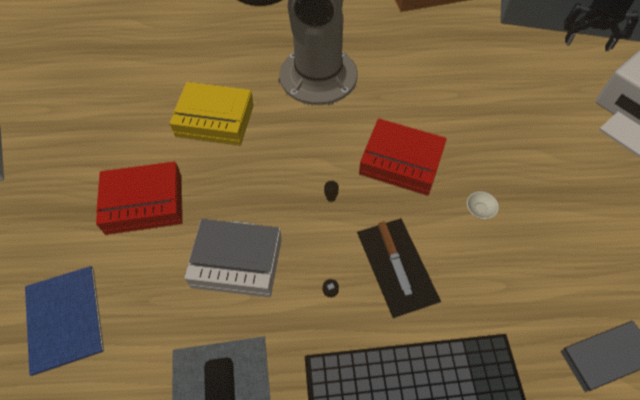

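View pics/top0.png

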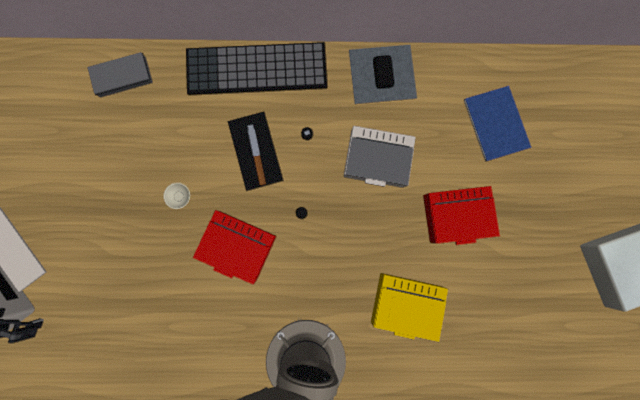

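Scene view: unit with grey cover around (233,257), its mat at (398,267) with the opener from (384,225) to (407,293), eyepiece (331,190), sample (330,288), dish (482,205). Top view: unit (380,157), ledge (375,182) facing the robot, opener handle (262,172), blade tip (251,125).

```bash
cat > h.py <<'E'
import cv2,numpy as np
from station import bot
def ray(n,px,z):
    m=bot.camera_model(n);T=m["camera_from_world"];R,t=T[:3,:3],T[:3,3]
    px=np.atleast_2d(np.asarray(px,float));d=(np.linalg.inv(m["camera_matrix"])@np.c_[px,np.ones(len(px))].T)
    c=-R.T@t;d=(R.T@d).T
    return c+d*((z-c[2])/d[:,2])[:,None]
def proj(n,P):
    m=bot.camera_model(n);T=m["camera_from_world"]
    p=m["camera_matrix"]@(T[:3,:3]@np.atleast_2d(P).T+T[:3,3:]);return (p[:2]/p[2]).T
def blob(mask,roi,k=0):
    x0,y0,x1,y1=roi;M=np.zeros(mask.shape,np.uint8);M[y0:y1,x0:x1]=mask[y0:y1,x0:x1]*255
    if k:M=cv2.morphologyEx(M,cv2.MORPH_CLOSE,np.ones((k,k)))
    c,_=cv2.findContours(M,cv2.RETR_EXTERNAL,cv2.CHAIN_APPROX_NONE);return max(c,key=cv2.contourArea)
def rect(n,c,z):
    "world min-area rectangle of a contour at height z: centre, sizes, long-axis yaw"
    P=ray(n,c[:,0,:],z)[:,:2];(cx,cy),(w,h),a=cv2.minAreaRect((P*1000).astype(np.float32))
    if w<h:w,h,a=h,w,a+90
    return np.round([cx,cy,w,h],1),round((a+90)%180-90,2)
def tool(P,yaw):
    "shift in current tool axes (mm) and roll (deg, so tool -x heads along yaw) to bring TCP to P"
    from scipy.spatial.transform import Rotation as Ro
    o=bot.get_obs();R=Ro.from_quat(o["tool_rot"],scalar_first=True).as_matrix()
    h=-R[:2,0];cur=np.degrees(np.arctan2(h[1],h[0]))
    return np.round(R.T@(np.asarray(P)-o["eef_pos"])*1000,1),round(-(yaw-cur),2),round(cur,2)
E
python3 - <<'E'
from h import *
roi={"scene":dict(u=(180,215,285,300),m=(350,212,445,322)),"top":dict(u=(335,120,420,192),m=(222,108,290,195))}
for n in("scene","top"):
    I=cv2.imread(f"pics/{n}0.png").astype(int);H=cv2.cvtColor(I.astype(np.uint8),cv2.COLOR_BGR2HSV);h,s,v=[H[...,i].astype(int) for i in range(3)]
    r=roi[n]
    c=blob((s<50)&(v>60)&(v<145),r["u"]);print(n,"cover",rect(n,c,.065))
    c=blob((s<50)&(v>155),r["u"]);print("white area rect",cv2.boundingRect(c))
    c=blob((v<60),r["m"],9);print("mat",rect(n,c,.004))
    c=blob((h<20)&(s>100)&(v>60)&(I[...,2]-I[...,0]>40),(r["m"][0]+8,r["m"][1]+3,r["m"][2]-8,r["m"][3]-8));print("handle",rect(n,c,.02))
    c=blob((s<60)&(v>110),r["m"]);print("blade",rect(n,c,.015))
E
```

```text
scene cover (array([ 615.2, -215. ,  194.5,  169.7]), 80.37)
white area rect (185, 266, 85, 22)
mat (array([630. , 159.9, 225.2, 116.3]), 16.14)
handle (array([590.7, 159.6, 197.9, 190.8]), -9.35)
blade (array([661.7, 165.1,  86.4,  17.2]), 12.67)
top cover (array([ 589.1, -215.5,  190.8,  149.3]), 79.9)
white area rect (352, 126, 63, 21)
mat (array([626.4, 158.7, 225.6, 116.7]), 16.12)
handle (array([653. , 101.4, 187.9,  49.3]), 0.77)
blade (array([655.6, 162.1,  96.8,  18.6]), 12.27)
```

Run:
```python
import cv2,numpy as np
a=cv2.imread("pics/top0.png");b=cv2.imread("pics/scene0.png")
f=lambda i,x,y:cv2.resize(i[y:y+100,x:x+133],None,fx=3,fy=3,interpolation=cv2.INTER_CUBIC)
cv2.imwrite("pics/crop.png",np.vstack([np.hstack([f(a,315,105),f(a,190,105)]),np.hstack([f(b,170,207),f(b,340,212)])]))
from h import *
for n in("top","scene"):
    T=bot.camera_model(n)["camera_from_world"];print(n,-T[:3,:3].T@T[:3,3])
```

```text
top [ 0.36744465 -0.01803093  1.12968169]
scene [ 1.09256401 -0.03148499  1.08892007]
```

View pics/crop.png

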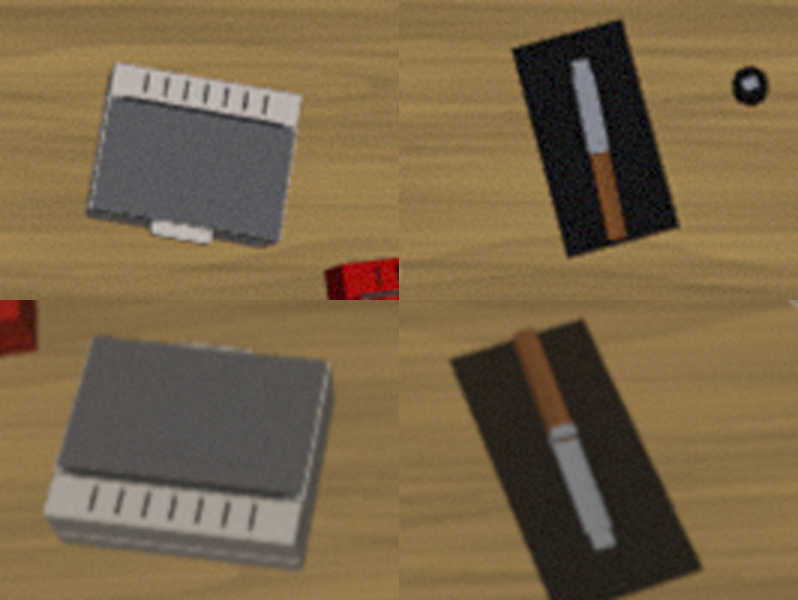

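The crop shows the unit's cover (four clean corners in each view), the ledge below it in the top view, and the opener with junction near top px (256.3,156), tip (250,125).

Run:
```python
from h import *
t=lambda p:np.array(p)/3+[315,105]; s=lambda p:(np.array(p)-[0,300])/3+[170,207]
C={"top":ray("top",t([(88,211),(278,240),(297,127),(110,97)]),.065),"scene":ray("scene",s([(330,362),(95,338),(60,470),(298,495)]),.065)}
for n,P in C.items():
    P=P[:,:2]*1000
    if n=="scene":pass
    print(n,P.round(1).tolist());fm=(P[0]+P[1])/2;rm=(P[2]+P[3])/2
    d=rm-fm;w=P[0]-P[1];print(" front mid",fm.round(1),"depth",np.linalg.norm(d).round(1),"width",np.linalg.norm(w).round(1),"yaws",np.degrees(np.arctan2(d[1],d[0])),np.degrees(np.arctan2(w[1],w[0]))-90)
tt=lambda p:(np.array(p)-[400,0])/3+[190,105]; ss=lambda p:(np.array(p)-[400,300])/3+[340,212]
print("junction",ray("top",tt((599,153)),.024),ray("scene",ss((559,428)),.024))
print("end",ray("top",tt((618,239)),.024),ray("scene",ss((525,333)),.024))
print("tip",ray("top",tt((580,60)),.015),ray("scene",ss((603,548)),.015))
print("ledge front top mid",ray("top",t((181,237)),.046))
```

```text
top [[540.0, -113.2], [512.6, -298.7], [625.1, -319.9], [653.7, -135.4]]
 front mid [ 526.3 -206. ] depth 115.2 width 187.5 yaws -10.849614372882934 -8.401898148982696
scene [[549.4, -110.8], [519.4, -295.0], [630.8, -312.0], [659.1, -134.5]]
 front mid [ 534.4 -202.9] depth 112.4 width 186.6 yaws -10.414990201283054 -9.250798435701327
junction [[0.60430604 0.1505353  0.024     ]] [[0.61174277 0.15075036 0.024     ]]
end [[0.51663148 0.12973648 0.024     ]] [[0.52661511 0.13322054 0.024     ]]
tip [[0.70335076 0.17335752 0.015     ]] [[0.70763339 0.17365752 0.015     ]]
ledge front top mid [[ 0.51764592 -0.20716119  0.046     ]]
```

Run:
```python
from h import *
print(tool([.5933,.1482,.10],12.7),tool([.5933,.1482,.006],12.7))
```

```text
(array([-533.5, -375.4,  131.1]), np.float64(-27.93), np.float64(-15.23)) (array([-533.5, -375.3,  225.1]), np.float64(-27.93), np.float64(-15.23))
```

send_rows(slide=[[-33,-23,5],[-66,-46,10],[-99,-69,15],[-132,-92,20],[-165,-115,25],[-198,-138,30],[-231,-161,35],[-264,-184,40]], roll=[-4,-8,-12,-16,-20,-24,-28,-28], claw=[0.6,0.6,0.6,0.6,0.6,0.6,0.6,0.6])

```text
t: 0.77
eef_pos: [0.3845, 0.4025, 0.1909]
tool_rot: [-0.0, -0.113, 0.994, -0.0]
contact_force: [0.3, -0.2, 0.4]
gripper_width: 0.601
grasp_force: 0.0
```

Run:
```python
from h import *
o=bot.get_obs();print(o["t"],o["eef_pos"],tool([.5933,.1482,.08],12.7))
```

```text
0.7667 [0.38450795 0.40247519 0.19089754] (array([-146.3, -294.7,  110.9]), np.float64(0.29), np.float64(12.99))
```

send_rows(slide=[[-18,-37,10],[-36,-74,22],[-55,-110,35],[-73,-147,50],[-91,-184,64],[-109,-221,78],[-128,-258,94],[-146,-294,110]], roll=[0,0,0,0,0,0,0,0], claw=[0.6,0.6,0.6,0.6,0.6,0.6,0.6,0.6])

```text
t: 1.43
eef_pos: [0.5841, 0.1577, 0.0853]
tool_rot: [-0.0, -0.111, 0.994, -0.0]
contact_force: [1.3, 2.2, -0.4]
gripper_width: 0.597
grasp_force: 0.0
```

send_rows(slide=[[0,0,0],[0,0,0],[0,0,0],[0,0,0],[0,0,0],[0,0,0],[0,0,0],[0,0,0]], roll=[0,0,0,0,0,0,0,0], claw=[0.5,0.5,0.5,0.5,0.5,0.5,0.5,0.5])

```text
t: 2.1
eef_pos: [0.5831, 0.1602, 0.0864]
tool_rot: [0.0, -0.112, 0.994, 0.0]
contact_force: [-0.3, 0.5, -0.3]
gripper_width: 0.499
grasp_force: 0.0
```

Run:
```python
from h import *
o=bot.get_obs();print(o["t"],o["eef_pos"],tool([.5933,.1482,.006],12.7))
cv2.imwrite("pics/a_t.png",bot.read_camera("top")[105:205,190:323,::-1]);cv2.imwrite("pics/a_s.png",bot.read_camera("scene")[190:290,330:463,::-1])
f=lambda p:cv2.resize(cv2.imread(p),None,fx=3,fy=3,interpolation=cv2.INTER_CUBIC)
cv2.imwrite("pics/a.png",np.hstack([f("pics/a_t.png"),f("pics/a_s.png")]))
```

```text
2.1 [0.58308288 0.16015536 0.0864267 ] (array([ -7.3, -13.9,  80.4]), np.float64(0.13), np.float64(12.83))
```

View pics/a.png

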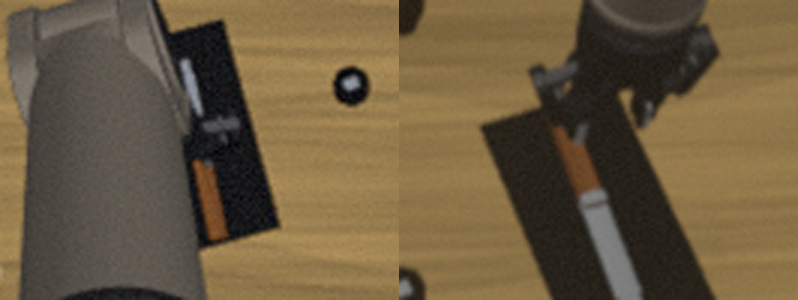

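The open gripper stands above the handle, still about 14 mm to its left, as computed. Correct, descend and close.

send_rows(slide=[[-4,-8,0],[-7,-14,0],[-7,-14,20],[-7,-14,40],[-7,-14,60],[-7,-14,72],[-7,-14,80],[-7,-14,80]], roll=[0,0,0,0,0,0,0,0], claw=[0.5,0.5,0.5,0.5,0.5,0.5,0.5,0.5])

```text
t: 2.87
eef_pos: [0.5925, 0.1465, 0.0045]
tool_rot: [-0.001, -0.111, 0.994, -0.0]
contact_force: [0.2, 0.1, 1.0]
gripper_width: 0.504
grasp_force: 0.0
```

send_rows(slide=[[0,0,0],[0,0,0],[0,0,0],[0,0,0],[0,0,0],[0,0,0],[0,0,0],[0,0,0]], roll=[0,0,0,0,0,0,0,0], claw=[0,0,0,0,0,0,0,0], force=100)

```text
t: 3.53
eef_pos: [0.5943, 0.1476, 0.0075]
tool_rot: [0.001, -0.111, 0.994, 0.0]
contact_force: [-0.8, -0.3, 6.4]
gripper_width: 0.183
grasp_force: 98.7
```

send_rows(slide=[[0,0,-10],[0,0,-30],[0,0,-60],[0,0,-90],[0,0,-110],[0,0,-120],[0,0,-120],[0,0,-120]], roll=[0,0,0,0,0,0,0,0], claw=[0,0,0,0,0,0,0,0])

```text
t: 4.2
eef_pos: [0.5929, 0.1473, 0.126]
tool_rot: [0.0, -0.111, 0.994, 0.0]
contact_force: [0.1, 0.1, -1.8]
gripper_width: 0.184
grasp_force: 98.0
```

Run:
```python
from h import *
o=bot.get_obs();print(o["t"],o["eef_pos"],o["contact_force"],tool([.5,0,.1],-9.7))
a=bot.read_camera("top");b=bot.read_camera("scene")
cv2.imwrite("pics/b_t.png",a[:,:,::-1]);cv2.imwrite("pics/b_s.png",b[:,:,::-1])
f=lambda p,x,y:cv2.resize(cv2.imread(p)[y:y+100,x:x+133],None,fx=3,fy=3,interpolation=cv2.INTER_CUBIC)
cv2.imwrite("pics/b.png",np.hstack([f("pics/b_t.png",170,80),f("pics/b_s.png",350,210)]))
```

```text
4.2 [0.5928994  0.14733711 0.12599931] [ 0.07572028  0.05154498 -1.8257394 ] (array([ 123.2, -123.1,   26. ]), np.float64(22.48), np.float64(12.78))
```

View pics/b.png

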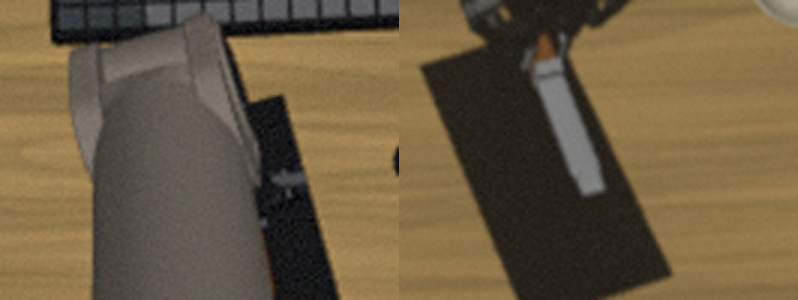

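Opener held level-looking; scene-view tip at about px (414.7,274.3). Check this against the expected tip.

Run:
```python
from h import *
p=np.array([[350+(593-399)/3-.3,210+193/3-.3]])
for z in(.1225,.1325,.1425):print(z,ray("scene",p,z))
o=bot.get_obs()["eef_pos"];g=np.radians(12.78);print(o[:2]+.115*np.array([np.cos(g),np.sin(g)]))
d=np.array([np.cos(np.radians(-9.7)),np.sin(np.radians(-9.7))]);F=np.array([.5305,-.2045])
for ins,z in((-.022,.126),(-.022,.0465),(.020,.0465)):
    P=F+d*(ins-.115);print(P,tool([*P,z],-9.7))
```

```text
0.1225 [[0.70216599 0.17305305 0.1225    ]]
0.1325 [[0.70620562 0.1709366  0.1325    ]]
0.1425 [[0.71024525 0.16882015 0.1425    ]]
[0.70412363 0.17249426]
[ 0.39545862 -0.18141695] (array([ 264.3, -276.9,   -0.7]), np.float64(22.48), np.float64(12.78))
[ 0.39545862 -0.18141695] (array([ 264.1, -276.9,   78.8]), np.float64(22.48), np.float64(12.78))
[ 0.43685817 -0.18849351] (array([ 225.3, -292.9,   78.7]), np.float64(22.48), np.float64(12.78))
```

send_rows(slide=[[20,-20,0],[45,-47,0],[71,-75,0],[97,-102,0],[123,-129,0],[149,-156,0],[175,-184,0],[200,-210,0]], roll=[2,4,7,10,13,16,19,22.5], claw=[0,0,0,0,0,0,0,0])

```text
t: 4.97
eef_pos: [0.4422, -0.1031, 0.1248]
tool_rot: [-0.001, 0.086, 0.996, -0.0]
contact_force: [1.1, -0.4, -1.1]
gripper_width: 0.182
grasp_force: 97.9
```

Run:
```python
from h import *
o=bot.get_obs();print(o["t"],o["eef_pos"],tool([.3955,-.1814,.126],-9.7))
```

```text
4.9667 [ 0.44217783 -0.10314805  0.12484922] (array([ 32.6, -85.1,  -1. ]), np.float64(-0.19), np.float64(-9.89))
```

send_rows(slide=[[9,-24,0],[18,-48,0],[27,-68,0],[32,-80,10],[32,-80,30],[32,-80,50],[32,-80,60],[32,-80,60]], roll=[0,0,0,0,0,0,0,0], claw=[0,0,0,0,0,0,0,0])

```text
t: 5.63
eef_pos: [0.3968, -0.1745, 0.0633]
tool_rot: [-0.003, 0.085, 0.996, 0.0]
contact_force: [-0.2, -0.1, -1.5]
gripper_width: 0.183
grasp_force: 98.0
```

send_rows(slide=[[0,0,0],[0,0,0],[0,0,0],[0,0,0],[0,0,0],[0,0,0],[0,0,0],[0,0,0]], roll=[0,0,0,0,0,0,0,0], claw=[0,0,0,0,0,0,0,0])

```text
t: 6.3
eef_pos: [0.3996, -0.1751, 0.0663]
tool_rot: [0.0, 0.085, 0.996, 0.0]
contact_force: [0.5, 0.2, -0.8]
gripper_width: 0.183
grasp_force: 98.0
```

Run:
```python
from h import *
o=bot.get_obs();print(o["t"],o["eef_pos"],o["contact_force"],tool([.3955,-.1814,.0465],-9.7))
a=bot.read_camera("top");b=bot.read_camera("scene")
cv2.imwrite("pics/c_t.png",a[:,:,::-1]);cv2.imwrite("pics/c_s.png",b[:,:,::-1])
f=lambda p,x,y:cv2.resize(cv2.imread(p)[y:y+100,x:x+133],None,fx=3,fy=3,interpolation=cv2.INTER_CUBIC)
cv2.imwrite("pics/c.png",np.hstack([f("pics/c_t.png",315,130),f("pics/c_s.png",180,150)]))
```

```text
6.3 [ 0.39959363 -0.17510996  0.06626869] [ 0.49688424  0.20765209 -0.79414699] (array([ 3. , -6.9, 19.8]), np.float64(-0.03), np.float64(-9.73))
```

View pics/c.png

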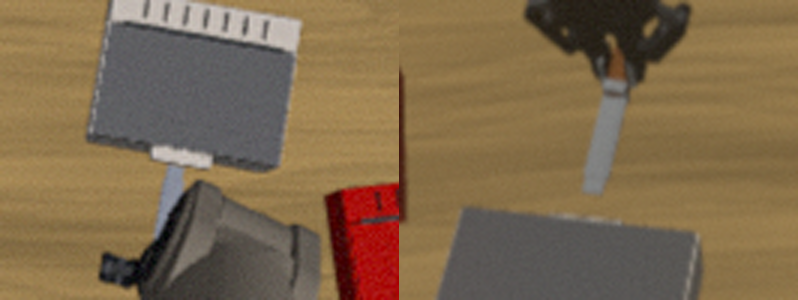

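Blade points at the ledge/notch, tip about 7 mm to the left of its centre as computed (top crop tip (173,165), ledge (181,157)).

send_rows(slide=[[0,-3,5],[0,-7,12],[0,-7,20],[0,-7,20],[0,-7,20],[0,-7,20],[-4,-7,20],[-8,-7,20]], roll=[0,0,0,0,0,0,0,0], claw=[0,0,0,0,0,0,0,0])

```text
t: 7.07
eef_pos: [0.4066, -0.1834, 0.0463]
tool_rot: [0.0, 0.085, 0.996, 0.0]
contact_force: [0.3, 0.1, -0.7]
gripper_width: 0.181
grasp_force: 98.0
```

send_rows(slide=[[-5,0,0],[-10,0,0],[-15,0,0],[-20,0,0],[-25,0,0],[-29,0,0],[-31,0,0],[-31,0,0]], roll=[0,0,0,0,0,0,0,0], claw=[0,0,0,0,0,0,0,0])

```text
t: 7.73
eef_pos: [0.4373, -0.1887, 0.0461]
tool_rot: [0.0, 0.085, 0.996, -0.0]
contact_force: [-0.7, -0.4, -0.7]
gripper_width: 0.18
grasp_force: 98.0
```

Run:
```python
from h import *
o=bot.get_obs();print(o["t"],o["eef_pos"],o["contact_force"],o["torque"],tool([.4369,-.1885,.0465],-9.7))
a=bot.read_camera("top");b=bot.read_camera("scene")
cv2.imwrite("pics/d_t.png",a[:,:,::-1]);cv2.imwrite("pics/d_s.png",b[:,:,::-1])
f=lambda p,x,y:cv2.resize(cv2.imread(p)[y:y+100,x:x+133],None,fx=3,fy=3,interpolation=cv2.INTER_CUBIC)
cv2.imwrite("pics/d.png",np.hstack([f("pics/d_t.png",315,130),f("pics/d_s.png",180,150)]))
```

```text
7.7333 [ 0.4373212  -0.18868486  0.04610344] [-0.65741816 -0.43624742 -0.68929614] [ 0.01489113 -0.00129314 -0.0064003 ] (array([ 0.4,  0.1, -0.4]), np.float64(-0.02), np.float64(-9.72))
```

View pics/d.png

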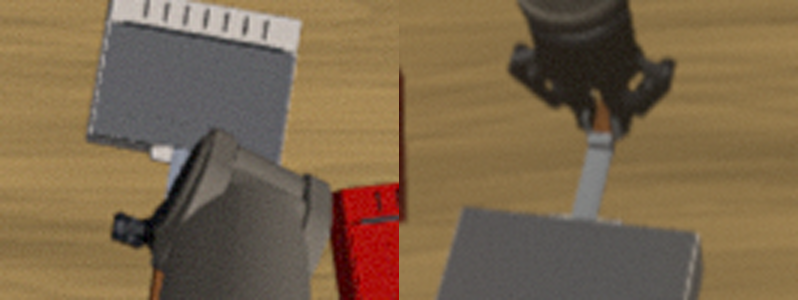

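Blade is in the notch, about 20 mm deep. Lever along the hinge arc.

send_rows(slide=[[-1,0,-4],[-2,0,-8],[-2.5,0,-16],[-4,0,-25],[-6,0,-34],[-9,0,-43],[-13,0,-51.5],[-18,0,-59.5]], roll=[0,0,0,0,0,0,0,0], claw=[0,0,0,0,0,0,0,0])

```text
t: 8.5
eef_pos: [0.4547, -0.1917, 0.1068]
tool_rot: [0.0, 0.085, 0.996, 0.0]
contact_force: [-1.9, 0.1, -2.0]
gripper_width: 0.182
grasp_force: 97.9
```

Run:
```python
from h import *
o=bot.get_obs();print(o["t"],o["eef_pos"],o["contact_force"],o["torque"])
a=bot.read_camera("top");b=bot.read_camera("scene")
cv2.imwrite("pics/e_t.png",a[:,:,::-1]);cv2.imwrite("pics/e_s.png",b[:,:,::-1])
f=lambda p,x,y:cv2.resize(cv2.imread(p)[y:y+100,x:x+133],None,fx=3,fy=3,interpolation=cv2.INTER_CUBIC)
cv2.imwrite("pics/e.png",np.hstack([f("pics/e_t.png",315,110),f("pics/e_s.png",180,180)]))
```

```text
8.5 [ 0.45470473 -0.19168809  0.10678915] [-1.92917646  0.09135618 -2.01526038] [ 0.01487497  0.42098216 -0.04511692]
```

View pics/e.png

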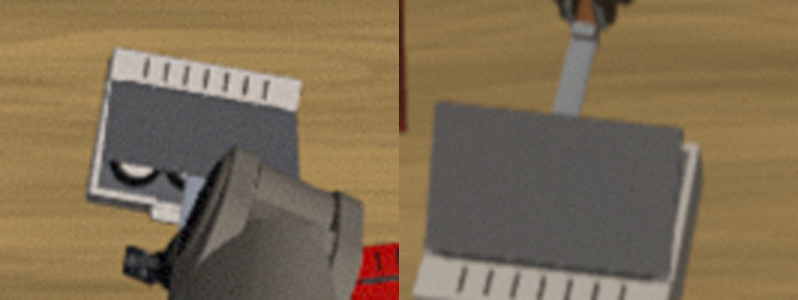

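Cover is about 0.6 rad open on the blade tip. Continue.

send_rows(slide=[[-5.5,0,-7.5],[-12,0,-14],[-19,0,-20.5],[-26.5,0,-26],[-34.5,0,-30.5],[-43,0,-34],[-52,0,-37],[-61,0,-39]], roll=[0,0,0,0,0,0,0,0], claw=[0,0,0,0,0,0,0,0])

```text
t: 9.27
eef_pos: [0.5159, -0.2022, 0.1451]
tool_rot: [0.0, 0.085, 0.996, -0.0]
contact_force: [-0.8, -0.1, -1.6]
gripper_width: 0.186
grasp_force: 98.0
```

send_rows(slide=[[-9,0,-1],[-18,0,-1.5],[-27,0,-1],[-36,0,0],[-44,0,2],[-50,0,3],[-52,0,3],[-52,0,3]], roll=[0,0,0,0,0,0,0,0], claw=[0,0,0,0,0,0,0,0])

```text
t: 9.93
eef_pos: [0.5665, -0.2108, 0.1413]
tool_rot: [0.0, 0.085, 0.996, -0.0]
contact_force: [0.4, -0.0, -1.7]
gripper_width: 0.186
grasp_force: 98.1
```

Run:
```python
from h import *
o=bot.get_obs();print(o["t"],o["eef_pos"],o["contact_force"],o["torque"])
a=bot.read_camera("top");b=bot.read_camera("scene")
cv2.imwrite("pics/f_t.png",a[:,:,::-1]);cv2.imwrite("pics/f_s.png",b[:,:,::-1])
f=lambda p,x,y:cv2.resize(cv2.imread(p)[y:y+100,x:x+133],None,fx=3,fy=3,interpolation=cv2.INTER_CUBIC)
cv2.imwrite("pics/f.png",np.hstack([f("pics/f_t.png",315,110),f("pics/f_s.png",180,200)]))
```

```text
9.9333 [ 0.5664559  -0.21075099  0.14134544] [ 0.37794504 -0.04320574 -1.65209887] [-0.04212111 -0.01800246 -0.02631432]
```

View pics/f.png

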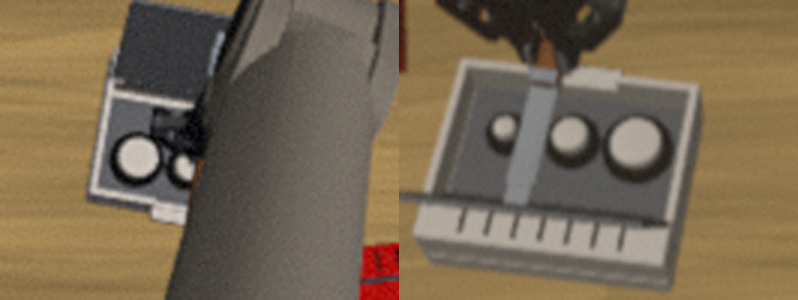

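Cover stands fully back (seen edge-on in scene view → leaning back ≈1.98 rad). Keys in scene crop: small (507,127), medium (571,138), large (637,145): large at +y, small at −y. Withdraw the opener and return to the mat.

send_rows(slide=[[10,0,0],[25,0,0],[45,0,0],[60,0,-5],[60,20,-10],[55,45,-10],[50,80,-10],[45,115,-10]], roll=[0,0,0,0,0,-3,-6,-9], claw=[0,0,0,0,0,0,0,0])

```text
t: 10.7
eef_pos: [0.5402, -0.0896, 0.1522]
tool_rot: [0.0, 0.006, 1.0, -0.0]
contact_force: [0.4, 0.0, -0.9]
gripper_width: 0.186
grasp_force: 98.2
```

Run:
```python
from h import *
o=bot.get_obs();print(o["t"],o["eef_pos"],tool([.594,.1476,.12],12.8))
```

```text
10.7 [ 0.54015557 -0.08957636  0.15223455] (array([-50.8, 237.9,  32.2]), np.float64(-13.54), np.float64(-0.74))
```

send_rows(slide=[[-7,34,0],[-14,68,0],[-22,102,0],[-29,136,5],[-36,170,10],[-43,204,18],[-49,230,28],[-50,234,32]], roll=[-2,-4,-6,-8,-10,-12,-13.5,-13.5], claw=[0,0,0,0,0,0,0,0])

```text
t: 11.37
eef_pos: [0.5929, 0.1505, 0.1188]
tool_rot: [-0.0, -0.116, 0.993, 0.002]
contact_force: [0.2, 0.4, -1.9]
gripper_width: 0.181
grasp_force: 98.1
```

send_rows(slide=[[0,0,0],[0,0,20],[0,0,45],[0,0,70],[0,0,85],[0,0,95],[0,0,95],[0,0,95]], roll=[0,0,0,0,0,0,0,0], claw=[0,0,0,0,0,0,0,0])

```text
t: 12.03
eef_pos: [0.594, 0.1423, 0.0251]
tool_rot: [0.0, -0.11, 0.994, -0.0]
contact_force: [-0.1, -0.2, -0.8]
gripper_width: 0.185
grasp_force: 98.1
```

Run:
```python
from h import *
o=bot.get_obs();print(o["t"],o["eef_pos"],o["contact_force"],tool([.594,.1476,.0085],12.8))
```

```text
12.0333 [0.5939969  0.14226281 0.02514068] [-0.06271228 -0.22564391 -0.83037323] (array([-1.2,  5.2, 16.6]), np.float64(-0.12), np.float64(12.68))
```

send_rows(slide=[[0,5,4],[0,5,8],[0,5,12],[0,5,15],[0,5,17],[0,5,17.5],[0,5,17.5],[0,5,17.5]], roll=[0,0,0,0,0,0,0,0], claw=[0,0,0,0,0,0,0,0])

```text
t: 12.7
eef_pos: [0.5927, 0.1484, 0.0075]
tool_rot: [-0.0, -0.111, 0.994, 0.0]
contact_force: [-3.7, -0.3, 5.4]
gripper_width: 0.181
grasp_force: 99.1
```

send_rows(slide=[[0,0,0],[0,0,0],[0,0,0],[0,0,0],[0,0,0],[0,0,0],[0,0,0],[0,0,0]], roll=[0,0,0,0,0,0,0,0], claw=[0.25,0.3,0.4,0.5,0.5,0.5,0.5,0.5])

```text
t: 13.37
eef_pos: [0.5929, 0.1484, 0.0071]
tool_rot: [0.0, -0.111, 0.994, -0.0]
contact_force: [0.6, 0.7, -0.1]
gripper_width: 0.501
grasp_force: 0.0
```

send_rows(slide=[[0,0,-3],[0,0,-12],[0,0,-35],[0,0,-65],[0,0,-90],[0,0,-110],[0,0,-120],[0,0,-120]], roll=[0,0,0,0,0,0,0,0], claw=[0.5,0.5,0.5,0.5,0.5,0.5,0.5,0.5])

```text
t: 14.03
eef_pos: [0.5946, 0.1489, 0.1302]
tool_rot: [0.003, -0.111, 0.994, 0.001]
contact_force: [0.6, 0.5, 0.8]
gripper_width: 0.496
grasp_force: 0.0
```

Run:
```python
from h import *
o=bot.get_obs();print(o["t"],o["eef_pos"],o["contact_force"],tool([.5,-.1,.13],-9.7))
```

```text
14.0333 [0.59455254 0.14890048 0.13022036] [0.63500907 0.46387463 0.84987209] (array([ 147.2, -221.9,   -0.7]), np.float64(22.46), np.float64(12.76))
```

Run:
```python
from h import *
a=bot.read_camera("top");b=bot.read_camera("scene")
cv2.imwrite("pics/g_t.png",a[:,:,::-1]);cv2.imwrite("pics/g_s.png",b[:,:,::-1])
f=lambda p,x,y:cv2.resize(cv2.imread(p)[y:y+100,x:x+133],None,fx=3,fy=3,interpolation=cv2.INTER_CUBIC)
cv2.imwrite("pics/g.png",np.vstack([np.hstack([f("pics/g_t.png",315,110),f("pics/g_t.png",190,105)]),np.hstack([f("pics/g_s.png",180,200),f("pics/g_s.png",340,212)])]))
# white keys: blobs not touching the white frame
d=np.radians(-9.7);ex=np.array([np.cos(d),np.sin(d)]);ey=np.array([-ex[1],ex[0]]);F=np.array([.5305,-.2045])
for i,s in enumerate((52,0,-52)):print("pred",s,(F+ex*.047+ey*s/1e3).round(4))
for n,im,roi in(("top",a,(350,140,412,176)),("scene",b,(200,232,272,262))):
    g=cv2.cvtColor(im,cv2.COLOR_RGB2GRAY);x0,y0,x1,y1=roi
    N,L,S,C=cv2.connectedComponentsWithStats(((g>135)[y0:y1,x0:x1]).astype(np.uint8))
    for k in range(1,N):
        if S[k,4]>15:
            p=C[k]+[x0,y0];print(n,S[k].tolist(),p.round(1),(ray(n,p,.046)[0]*1000).round(1))
```

```text
pred 52 [ 0.5856 -0.1612]
pred 0 [ 0.5768 -0.2124]
pred -52 [ 0.5681 -0.2637]
top [0, 0, 59, 15, 164] [375.5 145.6] [ 634.2 -209.2   46. ]
top [58, 11, 4, 25, 54] [409.9 165.5] [ 574.2 -311.9   46. ]
top [5, 16, 13, 13, 128] [360.8 162. ] [ 583.9 -164.2   46. ]
top [24, 21, 9, 9, 63] [377.8 165. ] [ 575.  -215.2   46. ]
top [43, 26, 5, 5, 21] [395. 168.] [ 566.3 -266.8   46. ]
top [0, 33, 14, 3, 26] [354.8 174.4] [ 546.2 -146.2   46. ]
scene [12, 8, 6, 5, 27] [214.6 241.9] [ 569.7 -264.9   46. ]
scene [31, 8, 11, 10, 83] [236.3 244.3] [ 578.2 -214.    46. ]
scene [51, 8, 16, 15, 181] [258.3 246.8] [ 587.1 -162.7   46. ]
```

View pics/g.png

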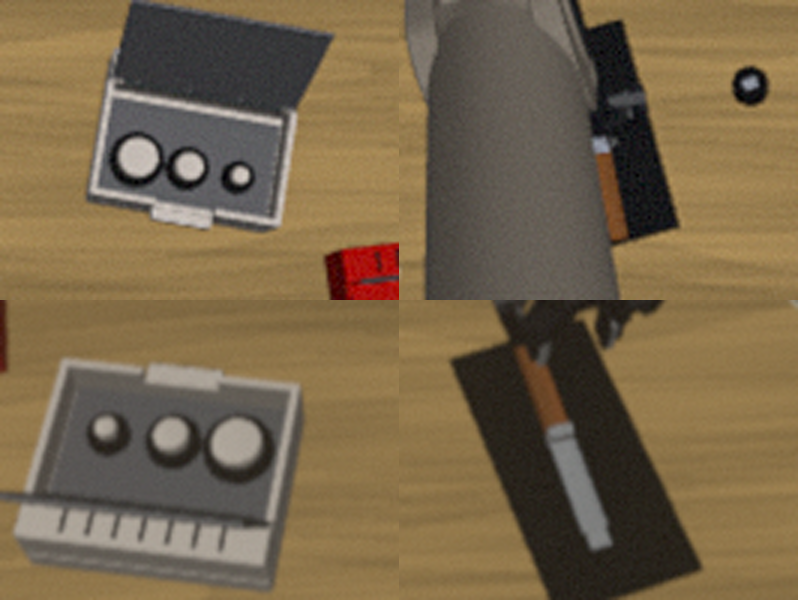

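All fine: opener flat on its mat, cover open; keys agree between views to about 3 mm: large (585.5,−163), medium (576.6,−214), small (568,−265) mm. Move above the large key, gripper shut.

Run:
```python
from h import *
print(tool([.5855,-.1628,.10],-9.7))
```

```text
(array([  75.6, -301.9,   26.8]), np.float64(22.48), np.float64(12.78))
```

send_rows(slide=[[9,-37,0],[18,-75,0],[28,-112,0],[37,-150,0],[46,-187,0],[56,-225,0],[66,-262,5],[76,-302,15]], roll=[3,6,9,12,15,18,21,22.5], claw=[0,0,0,0,0,0,0,0], force=40)

```text
t: 14.8
eef_pos: [0.5848, -0.1634, 0.1112]
tool_rot: [-0.001, 0.086, 0.996, 0.0]
contact_force: [0.7, 0.3, 0.0]
gripper_width: -0.002
grasp_force: 0.0
```

send_rows(slide=[[0,0,0],[0,0,0],[0,0,0],[0,0,0],[0,0,0],[0,0,0],[0,0,0],[0,0,0]], roll=[0,0,0,0,0,0,0,0], claw=[0,0,0,0,0,0,0,0])

```text
t: 15.47
eef_pos: [0.5857, -0.1615, 0.1124]
tool_rot: [0.0, 0.084, 0.996, 0.0]
contact_force: [-0.6, -0.1, -0.4]
gripper_width: -0.007
grasp_force: 0.0
```

Run:
```python
from h import *
o=bot.get_obs();print(o["t"],o["contact_force"],tool([.5855,-.1628,.0395],-9.7))
```

```text
15.4667 [-0.56232115 -0.10999074 -0.3905616 ] (array([-0. , -1.3, 72.9]), np.float64(0.04), np.float64(-9.66))
```

send_rows(slide=[[0,-1,20],[0,-1,40],[0,-1,55],[0,-1,64],[0,-1,68],[0,-1,71],[0,-1,73],[0,-1,73]], roll=[0,0,0,0,0,0,0,0], claw=[0,0,0,0,0,0,0,0])

```text
t: 16.13
eef_pos: [0.5851, -0.163, 0.0406]
tool_rot: [-0.0, 0.085, 0.996, 0.0]
contact_force: [-4.8, 2.3, 6.4]
gripper_width: 0.003
grasp_force: 3.2
```

send_rows(slide=[[0,0,0],[0,0,0],[0,0,0],[0,0,0],[0,0,0],[0,0,0],[0,0,0],[0,0,0]], roll=[0,0,0,0,0,0,0,0], claw=[0,0,0,0,0,0,0,0])

```text
t: 16.8
eef_pos: [0.5852, -0.163, 0.0406]
tool_rot: [-0.0, 0.085, 0.996, 0.0]
contact_force: [-4.3, 1.5, 7.0]
gripper_width: -0.002
grasp_force: 3.6
```

send_rows(slide=[[0,0,2],[0,0,2],[0,0,2],[0,0,2],[0,0,2],[0,0,2],[0,0,2],[0,0,2]], roll=[0,0,0,0,0,0,0,0], claw=[0,0,0,0,0,0,0,0])

```text
t: 17.47
eef_pos: [0.5852, -0.163, 0.0403]
tool_rot: [0.0, 0.085, 0.996, 0.001]
contact_force: [-10.3, 2.8, 22.2]
gripper_width: -0.003
grasp_force: 11.2
```

send_rows(slide=[[0,0,-5],[0,0,-15],[0,0,-30],[0,0,-45],[0,-15,-45],[0,-35,-45],[0,-50,-45],[0,-52,-45]], roll=[0,0,0,0,0,0,0,0], claw=[0,0,0,0,0,0,0,0])

```text
t: 18.13
eef_pos: [0.5758, -0.2188, 0.0833]
tool_rot: [0.001, 0.087, 0.996, -0.001]
contact_force: [0.1, -0.7, -0.2]
gripper_width: -0.0
grasp_force: 0.0
```

Run:
```python
from h import *
o=bot.get_obs();print(o["t"],o["contact_force"],tool([.5766,-.2138,.0375],-9.7))
```

```text
18.1333 [ 0.12450427 -0.72961816 -0.24891639] (array([ 0.2,  5.2, 45.8]), np.float64(-0.31), np.float64(-10.01))
```

send_rows(slide=[[0,0,0],[0,0,10],[0,0,25],[0,0,34],[0,0,38],[0,0,41],[0,0,43.5],[0,0,43.5]], roll=[0,0,0,0,0,0,0,0], claw=[0,0,0,0,0,0,0,0])

```text
t: 18.8
eef_pos: [0.5763, -0.2127, 0.0404]
tool_rot: [-0.001, 0.084, 0.996, 0.001]
contact_force: [-6.2, 5.2, 16.2]
gripper_width: -0.002
grasp_force: 8.3
```

send_rows(slide=[[0,0,0],[0,0,0],[0,0,0],[0,0,0],[0,0,0],[0,0,0],[0,0,0],[0,0,0]], roll=[0,0,0,0,0,0,0,0], claw=[0,0,0,0,0,0,0,0])

```text
t: 19.47
eef_pos: [0.5763, -0.2127, 0.0404]
tool_rot: [-0.001, 0.084, 0.996, 0.001]
contact_force: [-6.0, 4.9, 17.1]
gripper_width: -0.0
grasp_force: 8.6
```

Medium key bottomed. On to the small one.

send_rows(slide=[[0,0,-5],[0,0,-15],[0,0,-30],[0,0,-43],[0,-15,-43],[0,-35,-43],[0,-50,-43],[0,-53,-43]], roll=[0,0,0,0,0,0,0,0], claw=[0,0,0,0,0,0,0,0])

```text
t: 20.13
eef_pos: [0.5659, -0.2716, 0.0819]
tool_rot: [-0.0, 0.087, 0.996, -0.001]
contact_force: [-1.0, -0.6, 0.3]
gripper_width: -0.003
grasp_force: 0.0
```

send_rows(slide=[[0,0,0],[0,0,10],[0,0,25],[0,0,34],[0,0,38],[0,0,41],[0,0,43],[0,0,43]], roll=[0,0,0,0,0,0,0,0], claw=[0,0,0,0,0,0,0,0])

```text
t: 20.8
eef_pos: [0.5672, -0.2649, 0.0404]
tool_rot: [-0.001, 0.084, 0.996, 0.001]
contact_force: [-6.9, 4.9, 18.0]
gripper_width: -0.003
grasp_force: 8.6
```

send_rows(slide=[[0,0,0],[0,0,0],[0,0,0],[0,0,0],[0,0,0],[0,0,0],[0,0,0],[0,0,0]], roll=[0,0,0,0,0,0,0,0], claw=[0,0,0,0,0,0,0,0])

```text
t: 21.47
eef_pos: [0.5672, -0.2649, 0.0404]
tool_rot: [-0.001, 0.084, 0.996, 0.001]
contact_force: [-6.8, 6.0, 18.2]
gripper_width: -0.003
grasp_force: 8.8
```

send_rows(slide=[[0,0,-5],[0,0,-15],[0,0,-30],[0,0,-55],[20,0,-80],[50,0,-100],[80,0,-110],[100,0,-110]], roll=[0,0,0,0,0,0,0,0], claw=[0,0,0,0,0,0,0,0])

```text
t: 22.13
eef_pos: [0.4679, -0.2504, 0.1515]
tool_rot: [0.002, 0.085, 0.996, -0.0]
contact_force: [-0.9, 0.1, -1.2]
gripper_width: 0.001
grasp_force: 0.0
```

send_rows(slide=[[0,0,0],[0,0,0],[0,0,0],[0,0,0],[0,0,0],[0,0,0],[0,0,0],[0,0,0]], roll=[0,0,0,0,0,0,0,0], claw=[0,0,0,0,0,0,0,0])

```text
t: 22.8
eef_pos: [0.4692, -0.2497, 0.1485]
tool_rot: [-0.0, 0.085, 0.996, -0.0]
contact_force: [-0.2, 0.4, 0.4]
gripper_width: -0.001
grasp_force: 0.0
```

Run:
```python
from h import *
cv2.imwrite("pics/z.png",bot.read_camera("scene")[:,:,::-1])
```

```text
(no output)
```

View pics/z.png

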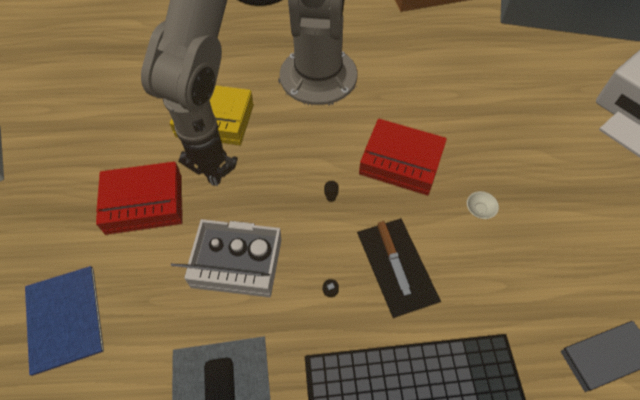

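Cover open (edge-on at (220,268)), keys up, opener flat on the mat (395,258), bystanders unmoved, and the arm is clear.

```bash
python3 -c "
from station import bot
print(bot.hand_in())"
```

```text
the job is handed in; nothing more can be done
None
```

The job is handed in at about 23 s of robot time (no verdict was returned): the opener levered the cover open past upright and lies back flat on its mat, the large, medium and small keys were each pressed to the stop in that order, and the eyepiece, sample and dish look unmoved in the last picture.

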